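# Clamp an engine mount in the holding fixture and click the torque knob over

## Task

Draw the round-nosed engine mount out of the parts rack and lay it the right way up in the channel of the holding fixture with its round nose towards the bridge; then take it by its heel and slide it under the bridge, nose first, fully home against the end stop. Then turn the clamp knob on the bridge clockwise until it clicks past its detent and stays over. Leave the square-ended bar in its bay and do not disturb the other things on the bench.

Things in the scene. Friction and masses are not known exactly. Their poses are not given: they have to be found in the camera images.
- mount: The engine mount: cast aluminium bar 140 long (own x), 34 wide, 36 high, one end (+x, the nose) fully half-round seen from above, the other end (-x, the heel) square. Origin: centre of its underside, z up. About 0.3 kg. Starts in one of the rack's two bays, nose sticking out about 60, heel under the shelf
- mount_nose (a point): Foremost point of the round nose, at underside height, 70 in front of the mount's origin
- mount_heel (a point): Middle of the square heel end, at underside height, 70 behind the mount's origin
- spacer: Look-alike in the other bay, to be left there: aluminium bar 140 x 28 x 36 with two square ends. Origin: centre of its underside, x along the bar
- rack: Low steel parts rack, fixed. Origin at bench level; own -x points out of the open side. Two bays along x at y = -50 and +50, floor 10 above the bench, rails 6 high and 40 apart. The shelf covers x -45 to +51, underside 54, top 60 above the bench (stock on it up to 86); open floor reaches to x = -120
- jig: Holding fixture, fixed. Origin at bench level under the middle of its bridge. Channel along own x, entered from x = -190 towards +x: floor 10 above the bench, rails 6 high and 40 apart. Bridge spans x -30 to +30, posts 44 apart, underside 54, top 66 above the bench; clamp knob on it at x = y = 0
- jig_stop (a point): Middle of the end stop's face, 55 beyond the bridge's middle in the fixture's x, at channel floor height. Fully home, the nose touches it and 55 of the heel end still stands out in front of the bridge
- knob_grip (a point): On the axis of the black clamp knob, in the upper part of its bar grip, 101 above the bench. Grip bar 52 long (own x), 18 wide (own y), its top 10 above and its lower edge 20 below this point
- clamp_knob (a joint): Clamp knob angle in rad, grows clockwise from above; 0 = open seat. A detent pushes it back to 0 until about 0.7; past that it snaps over to its clicked seat at 1.35 to 1.4 (stop at 1.5), lowering a clamp foot onto the mount. Peak turning moment about 0.17 N m
- tape: Bystander: roll of yellow tape lying flat, 90 across, 25 high. Origin on or near its underside
- socket: Bystander: steel wrench socket standing, 26 across, 38 high. Origin on or near its underside
- screwdriver: Bystander: black-handled screwdriver lying beside the fixture. Origin on or near its underside
- wrench: Bystander: steel spanner lying on the bench between rack and fixture. Origin on or near its underside
- spray: Bystander: grey spray can, 54 across, 170 high. Origin on or near its underside
- jar: Bystander: amber jar with a black cap, 60 across, 85 high. Origin on or near its underside
- carton: Bystander: cardboard carton 90 x 140 x 60. Origin on or near its underside
Mind the look-alikes: they are no part of the job. What is shaped like the mount but red is not meant.

How it is judged (in metres and radians):
On the way, in this order (a step that is already met when the one before it is completed fails the run):
1. the mount is in the fixture's channel, nose towards the bridge, right way up (y of mount_nose in the frame of jig between -0.01 and 0.01 m and y of mount_heel in the frame of jig between -0.01 and 0.01 m and z of each of mount_nose, mount_heel in the frame of jig below 0.019 m and angle between mount's own z axis and vertical below 0.15 rad and x of mount_nose in the frame of jig above -0.13 m and x of mount_heel in the frame of jig below -0.05 m), for 0.1 s.
2. the mount is slid under the bridge, fully home, with the knob not yet turned (y of mount_nose in the frame of jig between -0.006 and 0.006 m and y of mount_heel in the frame of jig between -0.006 and 0.006 m and z of each of mount_nose, mount_heel in the frame of jig below 0.014 m and angle between mount's own z axis and vertical below 0.15 rad and x of mount_nose in the frame of jig above 0.05 m and value of joint clamp_knob below 0.5 rad), for 0.2 s.
3. the knob is clicked past its detent with the mount still home (y of mount_nose in the frame of jig between -0.006 and 0.006 m and y of mount_heel in the frame of jig between -0.006 and 0.006 m and z of each of mount_nose, mount_heel in the frame of jig below 0.014 m and angle between mount's own z axis and vertical below 0.15 rad and x of mount_nose in the frame of jig above 0.05 m and value of joint clamp_knob above 1.15 rad), for 0.1 s.
At the end, for the whole second after the job is handed in: The mount lies at rest on the channel floor right way up, nose under and beyond the bridge within 5 mm of the end stop, both its ends within 6 mm of the channel's middle line and no more than 4 mm off the floor; the knob has stayed over at its clicked seat (more than 1.15 rad) (all of step 3 and linear speed of mount below 0.02 m/s and velocity of joint clamp_knob between -0.1 and 0.1 rad/s); the robot touches nothing.
It fails at once if the square-ended bar is moved more than 20 mm (distance of spacer from where it was at the start of the episode above 0.02 m).
It fails at once if a bystander is moved more than 30 mm (distance of any of tape, socket, screwdriver, wrench, spray, jar, carton from where it was at the start of the episode above 0.03 m).
It also fails if it takes over 70 s, if anything falls off the work surface, if the arm or the gripper's body presses on something with over 40 N, if the wrist force passes 120 N, or if a joint passes its speed limit or range.

## Robot

A 7-joint arm with a two-finger parallel gripper is mounted at the origin on the work surface. World frame = base frame: x ahead of the robot, y to its left, z up, the work surface at z = 0. Lengths are in mm, angles in rad, forces in N, time in s.
With the tool pointing down it reaches from about 400 to 875 mm from the base axis. Payload 4.4 kg.
Tool frame: the origin (TCP) lies at the very end of the fingers, on their centre line; the grasp point (between the pads) lies 19 mm behind it; z points along the fingers, y is the line along which they close (so a half turn about z gives the same grasp; the last joint's range is limited). The gripper opens to 85 mm and grips with 20 to 120 N. Pads are 22 mm wide; open, the fingers measure 114 mm over their backs; the gripper's body (76 mm by 85 mm) begins 54 mm behind the grasp point. The pads swing forward as they close: fully open they stand 13 mm farther back than shut.
Start: joints at [-1.23, 0.628, 0.038, 1.517, -0.027, 0.996, -0.02], TCP at [257.165, 596.979, 231.313] pointing down, gripper open.
Joint ranges: [-3.06, 3.06], [-0.37, 2.12], [-1.25, 1.32], [0.18, 2.47], [-1.1, 4.24], [0.23, 1.98], [-2.94, 2.94]. Speed limits (rad/s): [2.57, 2.57, 3.14, 3.14, 3.14, 3.14, 3.14].

## Interface

Orientations are given as [roll, pitch, yaw] about the fixed x, y, z axes, in that order (R = Rz(yaw) Ry(pitch) Rx(roll)).
In Python, from cell import status, get_image, ctrl, models gives the robot as it stands.
- The arm moves only by the shell command python3 -m handwheel 'ROWS' [OPENING]. ROWS is JSON, a list of rows, each an object with "delta_pos": the shift along the world's x, y, z in cm, a list of three; "yaw": the turn about the world's z in rad. A call has 1 to 10 rows; each row shifts and turns the commanded pose from where the row before left it; what a row does not reach is not made up. A row lasts 1/12 s, in which the tool goes at most 41.7 mm and 7.16 degrees, less where a joint would pass 70% of its speed; a pose out of reach is approached as far as the arm can. A call is refused whole if a number of a shift passes 4.17 or a number of a turn 0.125, either way. A call with a gripper value outside its range is refused whole. OPENING is the opening, from -1 (shut) to 1 (fully open), set as the call begins (- or left out, the last holds). The fingers move at their own pace and stop on an object; the grip force is fixed at half the most. Time passes only in rows, so rows that do not move let the fingers close. It gives the time, the measured TCP pose, the force, the opening and the grip force at its end, in the units of the state.
- status.read_state(): the state, without advancing time (a new reading comes with each control period).
- get_image(name): name is "scene" or "top" or "wrist"; returns a dict with "color" (400x640x3 uint8, red, green, blue), "z_map" (400x640 float32, mm along the optical axis (not along the pixel's ray), 0 where there is no reading), "fx", "fy", "cx", "cy" (pixels), "k1" (the pictures are not rectified: a ray, as slopes to the right and down, at radius r is drawn at 1 + k1 r^2 times it, then the intrinsics apply), "position" and "rotation" of the camera in the world; the wrist camera has in their place "hand_eye" (4x4, takes a point from camera to tool coordinates, whose origin is the TCP and whose axes are the flange's). Camera axes: x right, y up, looking along -z (the intrinsics and any distortion apply to the point x, -y, -z); pixel columns grow to the right and rows downward; lengths in mm; the calibration is good to about 2 mm. A picture is of the moment at which its call begins: read the wrist's pose just before it.
- ctrl.finish_job(): hands the job in; it is judged then, once.
Trained networks look in a picture, given as the dict that the camera call returned (one of the last four; its "shot" number tells which), for a name from the list of things; names that differ only in an ending like _2 or _b are one class to them, and where a whole thing is asked for, a point or a joint stands for the part that bears it (a point fixed in the world has none). Each returns a list of dicts, best first, with "score" (0 to 1); they miss things now and then, are a little off and sometimes report something else, mostly with a low value. They report only what shows in the picture. A call takes as long as a camera call. They do not tell look-alikes from the thing itself.
- models.boxes_of(picture, name): "rect" ([left, top, right, bottom] in pixels, round what is visible of it).
The state is a dict: "clock": time; "qpos": joint angles; "qd": joint speeds; "tau": joint torques, N m; "eef_pos": TCP position; "tool_rot": TCP orientation; "force": force on the tool from outside, world axes, zero at the start; "torque": the same for the moment, N m; "width": finger opening in mm; "gripper_force": force on a finger pad.
Only numpy, scipy, OpenCV 4.12 (cv2) and the standard library are available. Lean on these libraries where they do the work, as an engineer would, in place of code of your own. Each camera call takes 0.05 s, during which the arm holds its last target. There are 200 camera calls.

## Working session

There is one attempt and no reset: what is moved stays moved. The work goes in short steps, Python scripts to look and compute and a shell command to move; the robot and the scene stay as the last step left them, time stands still between calls to the robot, and variables do not carry over. Pictures are saved under pics/ and viewed, at most 10 in all, crops included, and the job is handed in when it is done.

```bash
ls; mkdir -p pics; cat > h.py <<'E'
import numpy as np, cv2
from cell import status,get_image,ctrl,models
from scipy.spatial.transform import Rotation as R
def cam(p,st=None):
    if 'hand_eye' in p:
        H=np.array(p['hand_eye']);T=np.eye(4);T[:3,:3]=R.from_euler('xyz',st['tool_rot']).as_matrix();T[:3,3]=st['eef_pos'];M=T@H
        return M[:3,:3],M[:3,3]
    r=np.array(p['rotation'],float)
    if r.shape!=(3,3): r=R.from_euler('xyz',r).as_matrix()
    return r,np.array(p['position'],float)
def cloud(p,st=None):
    h,w=p['z_map'].shape;u,v=np.meshgrid(np.arange(w),np.arange(h))
    K=np.array([[p['fx'],0,p['cx']],[0,p['fy'],p['cy']],[0,0,1.]])
    q=np.stack([u,v],-1).reshape(-1,1,2).astype(float)
    s=cv2.undistortPoints(q,K,np.array([p['k1'],0,0,0.])).reshape(h,w,2)
    z=p['z_map'].astype(float);P=np.stack([s[...,0]*z,-s[...,1]*z,-z],-1)
    r,t=cam(p,st);W=P@r.T+t;W[z<=0]=np.nan
    return W
def save(n,im): cv2.imwrite('pics/'+n+'.png',np.ascontiguousarray(im[...,::-1]))
E
python3 - <<'E'
from h import *
st=status.read_state();print(st)
for n in ['scene','top','wrist']:
    st=status.read_state();p=get_image(n);save(n+'0',p['color']);W=cloud(p,st)
    print(n,{k:p[k] for k in p if k not in('color','z_map')})
    np.savez(n+'0.npz',W=W,c=p['color'])
    if n!='wrist':
        for k in ['mount','spacer','rack','jig','clamp_knob','tape','socket','screwdriver','wrench','spray','jar','carton']:
            for b in models.boxes_of(p,k)[:3]:
                l,t,r,bt=b['rect'];m=W[int((t+bt)/2),int((l+r)/2)]
                print(k,round(b['score'],2),np.round(b['rect']),np.round(m))
E
```

```text
pics
{'clock': 0.0, 'qpos': array([-1.22981129,  0.62933621,  0.03841633,  1.51836191, -0.02699246,
        0.99631133, -0.01997213]), 'qd': array([-0.00055646, -0.00071792, -0.0003735 ,  0.00078124, -0.0017199 ,
        0.00032927, -0.00071164]), 'tau': array([-2.24851469e-04, -5.63399184e+01,  1.22633860e+00, -1.93445295e+01,
        1.10831286e-02,  1.03092432e-02, -6.91281965e-07]), 'eef_pos': array([256.89215028, 596.40028731, 230.39700634]), 'tool_rot': array([-3.13969314e+00,  1.57680711e-05,  2.73486047e+00]), 'force': array([-0.0752085 ,  0.4581648 ,  0.44567153]), 'torque': array([ 0.02386941, -0.03224915, -0.01520722]), 'gripper_force': 0.0, 'width': 85.49780903906145}
scene {'fx': 499.0134739638471, 'fy': 499.0134739638471, 'cx': 332.56930484082125, 'cy': 197.2633687080266, 'k1': -0.0748466142986025, 'position': array([1264.87780722,  543.57878714, 1108.55538693]), 'rotation': array([ 0.74611742, -0.01983426,  2.26451253]), 'shot': 1}
mount 0.7 [368. 185. 419. 203.] [359.  51.  36.]
mount 0.58 [441. 192. 478. 235.] [298. 241.  35.]
mount 0.52 [416. 282. 439. 300.] [584. 3
[... 1781 characters left out ...]
94 [238. 119. 266. 148.] [728. 200. 168.]
spray 0.71 [342. 154. 391. 234.] [ 565. -161.   11.]
jar 0.64 [435. 229. 456. 249.] [ 421. -404.   85.]
carton 0.97 [436. 170. 483. 197.] [ 598. -457.   58.]
wrist {'fx': 293.5633158525064, 'fy': 293.5633158525064, 'cx': 317.7502448905613, 'cy': 201.8917215008781, 'k1': -0.037755746296579754, 'hand_eye': array([[ 3.33995245e-05,  9.52849618e-01,  3.03442918e-01,
         7.76717516e+01],
       [ 9.99999964e-01,  4.92277089e-05, -2.64649863e-04,
        -3.89087642e-01],
       [-2.67109321e-04,  3.03442916e-01, -9.52849582e-01,
        -1.41682643e+02],
       [ 0.00000000e+00,  0.00000000e+00,  0.00000000e+00,
         1.00000000e+00]]), 'shot': 3}
```

```bash
python3 - <<'E'
from h import *
c=np.load('top0.npz')['c'][110:300,170:460];save('topc',cv2.resize(c,None,fx=2.7,fy=2.7,interpolation=cv2.INTER_CUBIC))
c=np.load('scene0.npz')['c'][170:360,240:510];save('scenec',cv2.resize(c,None,fx=2.9,fy=2.9,interpolation=cv2.INTER_CUBIC))
E
```

```text
(no output)
```

View pics/topc.png

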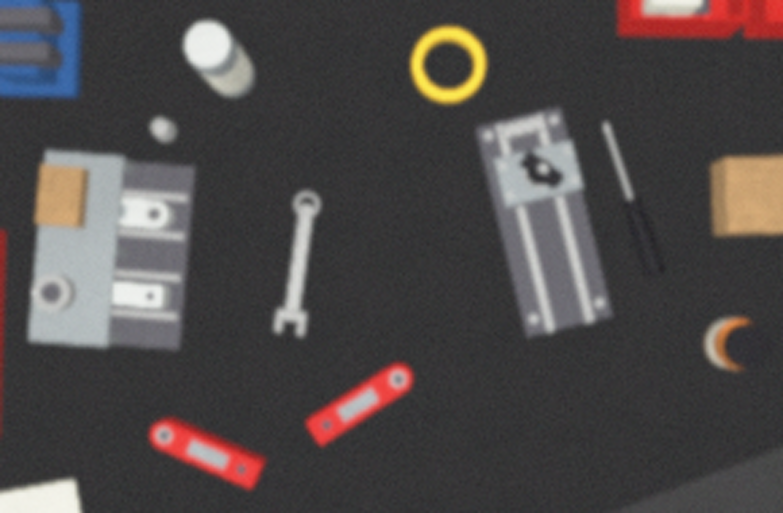

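View pics/scenec.png

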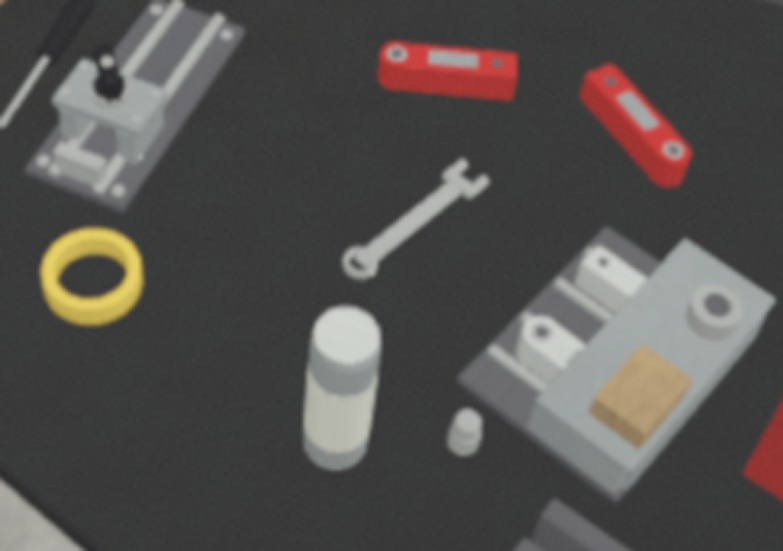

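Top picture: the two bars in the rack are at full-frame px (225,190), where a round nose shows, and (220,218), square end. There are also two red look-alikes at about (247,277) and (304,260), which the task excludes. The mount is therefore the silver bar with the round nose, at px (225,190), world ≈ (575,312). I'll confirm that in a close wrist view.

```bash
python3 -m handwheel '[{"delta_pos":[2.6,-3.0,0],"yaw":-0.1165},{"delta_pos":[2.6,-3.0,0],"yaw":-0.1165},{"delta_pos":[2.6,-3.0,0],"yaw":-0.1165},{"delta_pos":[2.6,-3.0,0],"yaw":-0.1165},{"delta_pos":[2.6,-3.0,0],"yaw":-0.1165},{"delta_pos":[2.6,-3.0,0],"yaw":-0.1165},{"delta_pos":[2.6,-3.0,0],"yaw":-0.1165},{"delta_pos":[2.6,-3.0,0],"yaw":-0.1165},{"delta_pos":[2.6,-3.0,0],"yaw":-0.1165},{"delta_pos":[2.6,-3.0,0],"yaw":-0.1165}]' 1
python3 -m handwheel '[{"delta_pos":[0,0,0],"yaw":0},{"delta_pos":[0,0,0],"yaw":0},{"delta_pos":[0,0,0],"yaw":0}]'
python3 - <<'E'
from h import *
st=status.read_state();p=get_image('wrist');W=cloud(p,st);np.savez('w1.npz',W=W,c=p['color']);print(st['eef_pos'],st['tool_rot'],np.abs(st['qd']).max())
for k in ['mount','spacer','rack','wrench','socket']:
    for b in models.boxes_of(p,k)[:3]: print(k,round(b['score'],2),np.round(b['rect']))
save('w1',p['color'])
E
```

```text
clock: 2.18
eef_pos: [518.2, 295.5, 231.6]
tool_rot: [3.141, -0.001, 1.564]
force: [0.9, 0.2, 0.7]
width: 85.2
gripper_force: 0.0
clock: 2.43
eef_pos: [516.8, 297.4, 231.2]
tool_rot: [-3.141, -0.001, 1.57]
force: [-1.0, 0.3, -0.0]
width: 85.6
gripper_force: 0.0
[516.82349897 297.44884873 231.20405912] [-3.14092145e+00 -6.95820650e-04  1.57041111e+00] 0.025309944546814934
mount 0.82 [350. 144. 383. 188.]
mount 0.64 [114. 168. 170. 272.]
mount 0.63 [219. 329. 240. 356.]
spacer 0.77 [266. 137. 298. 188.]
spacer 0.39 [434. 161. 467. 185.]
rack 0.76 [215.  32. 446. 202.]
wrench 0.72 [254. 269. 375. 300.]
socket 0.8 [434. 161. 467. 185.]
socket 0.65 [265. 136. 296. 189.]
socket 0.54 [218.  34. 448. 203.]
```

View pics/w1.png

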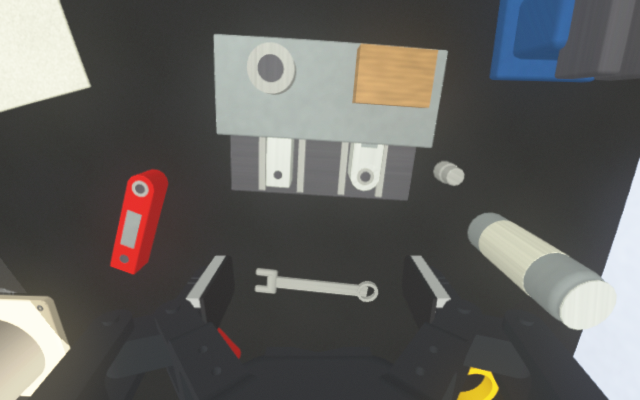

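The wrist view shows the round-nosed silver bar at px (366,165), the square-ended spacer at (280,162) and the socket at (450,173). The mount is the bar at (366,165). I'll confirm with a crop and measure.

```bash
python3 - <<'E'
from h import *
d=np.load('w1.npz');W=d['W'];c=d['c']
save('w1c',cv2.resize(c[120:215,220:480],None,fx=3,fy=3,interpolation=cv2.INTER_CUBIC))
def blk(r,zl,zh):
    l,t,rr,b=r;S=W[t:b,l:rr].reshape(-1,3);C=c[t:b,l:rr].reshape(-1,3).astype(int)
    m=(S[:,2]>zl)&(S[:,2]<zh);return S[m],C[m]
for n,r in [('mount',(340,138,393,195)),('spacer',(258,138,300,195))]:
    P,C=blk(r,38,50)
    q=P[:,:2].astype(np.float32);rc=cv2.minAreaRect(q);print(n,len(P),np.round(np.percentile(P,[1,50,99],axis=0),1).tolist(),rc)
    # edges vs y
    for y in np.arange(q[:,1].min(),q[:,1].max(),5):
        s=q[(q[:,1]>=y)&(q[:,1]<y+5),0]
        if len(s)>5:print('  y%.0f x %.1f..%.1f n%d'%(y+2.5,s.min(),s.max(),len(s)))
P,C=blk((200,30,460,205),57,64);print('shelf',cv2.minAreaRect(P[:,:2].astype(np.float32)),np.median(P[:,2]))
P,C=blk((200,130,430,210),6,13);print('floor',cv2.minAreaRect(P[:,:2].astype(np.float32)),np.median(P[:,2]),len(P))
# rail tops
P,C=blk((330,135,400,200),13.5,19);b=C.mean(1)>110
for y in range(240,320,8):
    s=np.sort(P[b&(P[:,1]>=y)&(P[:,1]<y+8)][:,0]);print(y,np.round(s[[0,len(s)//4,3*len(s)//4,-1]],1) if len(s)>3 else '')
E
```

```text
mount 1298 [[554.2, 287.2, 41.1], [570.4, 314.3, 45.0], [588.2, 337.7, 47.0]] ((571.0247802734375, 311.77459716796875), (52.607303619384766, 34.3452262878418), 85.5348892211914)
  y288 x 558.5..582.7 n67
  y293 x 554.8..585.0 n104
  y298 x 553.4..585.9 n123
  y303 x 553.3..586.6 n120
  y308 x 553.6..587.5 n137
  y313 x 554.1..588.4 n134
  y318 x 554.2..588.1 n127
  y323 x 555.0..589.0 n152
  y328 x 555.2..589.6 n125
  y333 x 555.7..589.4 n155
  y338 x 556.0..588.9 n54
spacer 1204 [[457.6, 289.6, 42.3], [471.8, 317.8, 45.0], [486.3, 343.4, 46.8]] ((471.41448974609375, 316.52203369140625), (55.44992446899414, 28.054401397705078), 86.07263946533203)
  y291 x 456.7..483.4 n71
  y296 x 456.9..483.5 n107
  y301 x 457.2..483.7 n102
  y306 x 457.3..484.7 n101
  y311 x 457.9..485.2 n113
  y316 x 457.8..485.2 n110
  y321 x 458.4..485.4 n100
  y326 x 458.3..486.2 n126
  y331 x 458.8..486.5 n105
  y336 x 458.9..486.9 n128
  y341 x 458.9..487.1 n110
  y346 x 459.5..485.1 n31
shelf ((526.6524047851562, 390.5809020996094), (96.71202850341797, 230.13241577148438), 86.33901977539062) 59.12585418624644
floor ((521.5892944335938, 303.33282470703125), (70.34503173828125, 229.9585418701172), 86.57453155517578) 8.962193284040211 5827
240 
248 
256 
264 [589.2 591.7 595.7 597. ]
272 [540.9 545.8 593.7 597.7]
280 [541.8 545.6 593.6 597.7]
288 [542.9 546.7 595.5 598.1]
296 [542.8 546.5 595.2 598.9]
304 [543.8 546.5 595.7 599.5]
312 [543.7 547.3 596.6 600. ]
```

View pics/w1c.png

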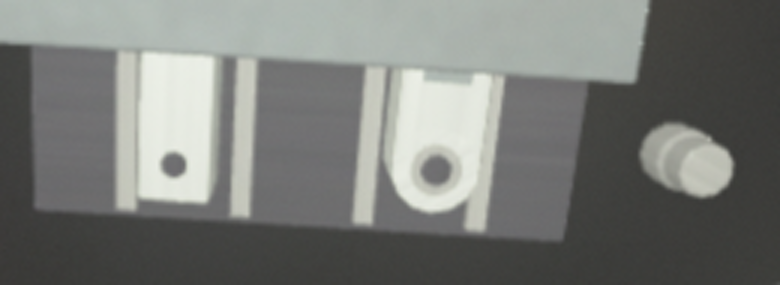

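The crop confirms it: the bar with the full half-round nose at px (366,170) is the mount, and the left bar at (278,165) is square-ended. Measured width is 34, top is at about 45, and the axis points 86.4°. All of this fits the description.

```bash
python3 -m handwheel '[{"delta_pos":[2.7,0.9,0],"yaw":-0.031},{"delta_pos":[2.75,0.9,-1],"yaw":-0.031},{"delta_pos":[0,0,-3.5],"yaw":0},{"delta_pos":[0,0,-3.5],"yaw":0},{"delta_pos":[0,0,-3.5],"yaw":0},{"delta_pos":[0,0,-3.0],"yaw":0},{"delta_pos":[0,0,-2.5],"yaw":0},{"delta_pos":[0,0,-1.5],"yaw":0},{"delta_pos":[0,0,0],"yaw":0},{"delta_pos":[0,0,0],"yaw":0}]'
python3 -m handwheel '[{"delta_pos":[0,0,-1.2],"yaw":0},{"delta_pos":[0,0,-1.1],"yaw":0},{"delta_pos":[0,0,0],"yaw":0},{"delta_pos":[0,0,0],"yaw":0}]'
```

```text
clock: 3.57
eef_pos: [571.1, 315.2, 45.7]
tool_rot: [-3.14, 0.001, 1.508]
force: [-0.4, 0.1, -0.0]
width: 85.4
gripper_force: 0.0
clock: 3.9
eef_pos: [571.2, 314.9, 22.9]
tool_rot: [-3.141, 0.0, 1.508]
force: [1.1, -0.5, 0.1]
width: 85.4
gripper_force: 0.0
```

```bash
Z='{"delta_pos":[0,0,0],"yaw":0}'; python3 -m handwheel '[{"delta_pos":[0,0,0],"yaw":0},{"delta_pos":[0,0,0],"yaw":0},{"delta_pos":[0,0,0],"yaw":0},{"delta_pos":[0,0,0],"yaw":0},{"delta_pos":[0,0,0],"yaw":0},{"delta_pos":[0,0,0],"yaw":0},{"delta_pos":[0,0,0],"yaw":0},{"delta_pos":[0,0,0],"yaw":0},{"delta_pos":[0,0,0],"yaw":0},{"delta_pos":[0,0,0],"yaw":0}]' -1
```

```text
clock: 4.73
eef_pos: [572.2, 315.2, 24.0]
tool_rot: [3.141, -0.001, 1.508]
force: [-0.2, 0.3, 5.0]
width: 33.2
gripper_force: 61.8
```

```bash
python3 -m handwheel '[{"delta_pos":[0,0,0.1],"yaw":0},{"delta_pos":[-0.06,-1.0,0],"yaw":0},{"delta_pos":[-0.07,-1.1,0],"yaw":0},{"delta_pos":[-0.07,-1.1,0],"yaw":0},{"delta_pos":[-0.07,-1.1,0],"yaw":0},{"delta_pos":[-0.07,-1.1,0],"yaw":0},{"delta_pos":[-0.07,-1.1,0],"yaw":0},{"delta_pos":[-0.07,-1.1,0],"yaw":0},{"delta_pos":[-0.07,-1.1,0],"yaw":0},{"delta_pos":[-0.07,-1.1,0],"yaw":0}]'
python3 -m handwheel '[{"delta_pos":[0,0,1.5],"yaw":0},{"delta_pos":[0,0,3],"yaw":0},{"delta_pos":[0,0,3.5],"yaw":0},{"delta_pos":[0,0,3.5],"yaw":0},{"delta_pos":[0,0,3.5],"yaw":0},{"delta_pos":[0,0,0],"yaw":0}]'
python3 - <<'E'
from h import *
st=status.read_state();p=get_image('wrist');W=cloud(p,st);np.savez('w2.npz',W=W,c=p['color']);save('w2',p['color'])
t=get_image('top');np.savez('t2.npz',W=cloud(t),c=t['color'])
for k in ['mount','jig','clamp_knob']:
    for b in models.boxes_of(t,k)[:3]: print(k,round(b['score'],2),np.round(b['rect']))
E
```

```text
clock: 5.57
eef_pos: [565.2, 215.5, 24.2]
tool_rot: [-3.141, 0.0, 1.507]
force: [0.5, 0.0, -2.1]
width: 32.9
gripper_force: 61.0
clock: 6.07
eef_pos: [569.7, 216.9, 181.1]
tool_rot: [3.131, -0.005, 1.507]
force: [2.2, -0.1, -3.1]
width: 32.9
gripper_force: 61.0
mount 0.97 [284. 244. 323. 275.]
mount 0.58 [226. 262. 266. 290.]
jig 0.86 [348. 149. 395. 237.]
clamp_knob 0.58 [362. 164. 381. 177.]
```

View pics/w2.png

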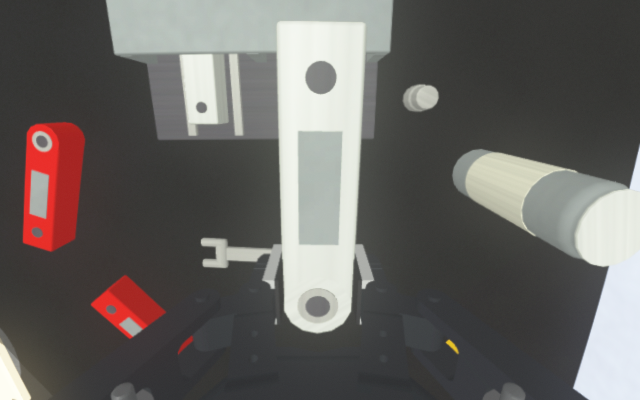

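The mount is held centred at its nose, with the heel upward at px (320,40), and the spacer is still in place at (205,90). Next, the fixture pose.

```bash
cat > fit.py <<'E'
from h import *
def rect(P): 
    c,(a,b),an=cv2.minAreaRect(P[:,:2].astype(np.float32));return np.round(c,1),round(a,1),round(b,1),round(an,1)
def sel(W,C,box,zl,zh,bright=None):
    x0,x1,y0,y1=box;m=(W[...,0]>x0)&(W[...,0]<x1)&(W[...,1]>y0)&(W[...,1]<y1)&(W[...,2]>zl)&(W[...,2]<zh)
    if bright is not None:
        g=C.astype(int).mean(-1);m&=(g>bright[0])&(g<bright[1])
    return W[m],m
def trim(P):
    t=cv2.minAreaRect(P[:,:2].astype(np.float32));return P
E
python3 - <<'E'
from fit import *
for f in ['top0','t2','scene0']:
    d=np.load(f+'.npz');W,C=d['W'],d['c']
    P,_=sel(W,C,(430,640,300,450),54,65);print(f,'shelf',rect(P),len(P),np.median(P[:,2]))
    P,_=sel(W,C,(400,760,-260,-80),58,74);print(f,'bridge',rect(P),len(P),np.median(P[:,2]))
    P,_=sel(W,C,(400,760,-260,-80),4,24);print(f,'jigplate',rect(P),len(P),np.median(P[:,2]))
    P,_=sel(W,C,(400,760,-260,-80),84,125);print(f,'knob',rect(P),len(P),np.percentile(P[:,2],[50,95]))
d=np.load('w2.npz');W,C=d['W'],d['c'];P,_=sel(W,C,(530,620,160,360),130,205,(150,256))
if len(P):
  A=np.c_[P[:,:2],np.ones(len(P))];print('mount top plane',np.linalg.lstsq(A,P[:,2],rcond=None)[0],rect(P),np.median(P[:,2]))
E
```

```text
top0 shelf (array([534.5, 388.9]), 97.6, 210.6, 86.3) 1335 59.09536856524687
top0 bridge (array([ 622.6, -164.7]), 59.8, 96.8, 14.2) 410 65.03798932755512
top0 jigplate (array([ 579.6, -170.3]), 358.1, 179.0, 0.1) 2075 9.973566574167307
top0 knob (array([ 622.3, -164.4]), 51.7, 18.3, 54.8) 110 [108.91768742 114.45591296]
t2 shelf (array([0., 0.]), 0.0, 0.0, 0.0) 0 nan
t2 bridge (array([ 622.5, -164.6]), 59.9, 96.2, 14.9) 411 65.21832715866935
t2 jigplate (array([ 580.5, -170.6]), 358.3, 178.2, 0.1) 2086 9.812393379506489
t2 knob (array([ 622.2, -164.5]), 51.8, 18.2, 53.6) 110 [109.17663174 113.54923735]
scene0 shelf (array([534.8, 389.8]), 99.8, 214.4, 87.2) 1871 59.398923054546685
scene0 bridge (array([ 627. , -161.8]), 63.9, 97.4, 13.9) 473 64.94614139318651
scene0 jigplate (array([ 580.3, -169.6]), 179.9, 358.0, 89.8) 1894 9.726573938566048
scene0 knob (array([ 627.8, -161.1]), 54.2, 18.3, 55.1) 137 [107.69713867 112.6737218 ]
mount top plane [9.72648326e-03 1.94442581e-03 1.96068062e+02] (array([572.9, 256.5]), 140.2, 51.9, 78.1) 202.25374137157553
  return _methods._mean(a, axis=axis, dtype=dtype,
  ret = ret.dtype.type(ret / rcount)
```

```bash
python3 -m handwheel '[{"delta_pos":[-0.6,-1.5,1.0],"yaw":0},{"delta_pos":[-1.0,-3,1.0],"yaw":0},{"delta_pos":[-1.2,-3.7,1.0],"yaw":0},{"delta_pos":[-1.2,-3.7,1.0],"yaw":0},{"delta_pos":[-1.2,-3.7,1.0],"yaw":0},{"delta_pos":[-1.2,-3.7,0],"yaw":0},{"delta_pos":[-1.2,-3.7,0],"yaw":0},{"delta_pos":[-1.2,-3.7,0],"yaw":0},{"delta_pos":[-1.2,-3.7,0],"yaw":0},{"delta_pos":[-1.2,-3.7,0],"yaw":0}]'
python3 -m handwheel '[{"delta_pos":[-1.2,-3.7,0],"yaw":0},{"delta_pos":[-1.2,-3.7,0],"yaw":0},{"delta_pos":[-1.2,-3.7,0],"yaw":0},{"delta_pos":[-1.2,-3,0],"yaw":0},{"delta_pos":[0,0,0],"yaw":0},{"delta_pos":[0,0,0],"yaw":0},{"delta_pos":[0,0,0],"yaw":0},{"delta_pos":[0,0,0],"yaw":0},{"delta_pos":[0,0,0],"yaw":0}]'
python3 - <<'E'
from fit import *
st=status.read_state();p=get_image('wrist');W=cloud(p,st);C=p['color'];np.savez('w3.npz',W=W,c=C);save('w3',C)
print(st['eef_pos'],st['tool_rot'],np.abs(st['qd']).max())
P,_=sel(W,C,(560,700,-260,-80),60,72);print('bridge',rect(P),len(P),np.median(P[:,2]))
P,_=sel(W,C,(560,700,-260,-80),84,125);print('knob',rect(P),len(P))
P,_=sel(W,C,(400,760,-260,-80),5,13,(40,140));print('plate',rect(P),len(P))
E
```

```text
clock: 7.15
eef_pos: [451.6, -125.4, 222.9]
tool_rot: [-3.139, -0.0, 1.508]
force: [1.0, -0.5, -3.4]
width: 33.0
gripper_force: 60.9
clock: 7.9
eef_pos: [405.9, -263.4, 223.8]
tool_rot: [-3.141, -0.001, 1.511]
force: [0.4, 0.1, -3.3]
width: 32.9
gripper_force: 61.0
[ 405.89482235 -263.43776551  223.75026668] [-3.14062807e+00 -1.06904205e-03  1.51053862e+00] 0.006063830901997247
bridge (array([ 624.1, -163.7]), 61.9, 96.6, 14.0) 4545 64.9705572025996
knob (array([ 623.5, -163.7]), 52.2, 18.7, 54.9) 2373
plate (array([ 608.7, -172.4]), 302.2, 174.2, 0.1) 11265
```

View pics/w3.png

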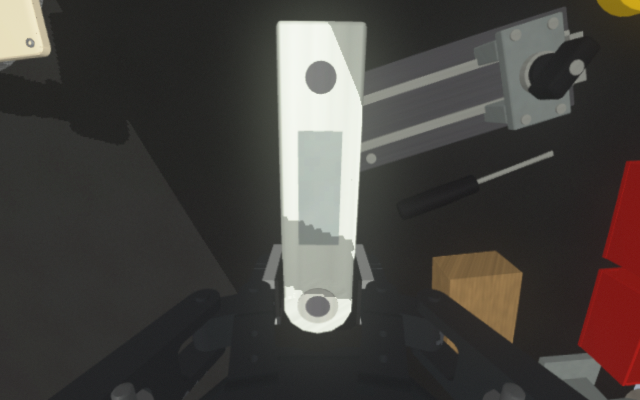

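The rails run from px (365,100)/(365,145) to the bridge at (535,70). The knob bar is at (562,68).

```bash
python3 - <<'E'
from fit import *
d=np.load('w3.npz');W,C=d['W'],d['c'];P,m=sel(W,C,(445,600,-260,-120),11,21,(120,256))
a=np.radians(14.2);b=np.array([624.1,-163.7])
for it in range(3):
    R2=np.array([[np.cos(a),np.sin(a)],[-np.sin(a),np.cos(a)]]);q=(P[:,:2]-b)@R2.T
    l=[]
    for s in (1,-1):
        w=(np.abs(q[:,1]*s-24)<9)&(q[:,0]<-40)&(q[:,0]>-185);k=np.polyfit(q[w,0],q[w,1],1);l.append(k);print(s,w.sum(),k,np.percentile(q[w,1],[2,98]),np.ptp(q[w,0]))
    a+=np.arctan(np.mean([k[0] for k in l]));
    R2n=np.array([[np.cos(a),np.sin(a)],[-np.sin(a),np.cos(a)]]);b=b+R2n.T@[0,np.mean([k[1] for k in l])]
print('jig',b,np.degrees(a))
tc=np.array([405.9,-263.4]);y=1.5105
S,_=sel(W,C,(330,480,-320,-80),215,270)
t=(S[:,:2]-tc);ux=np.array([np.cos(y),np.sin(y)]);uy=np.array([np.sin(y),-np.cos(y)])
tx,ty=t@ux,t@uy;g=(np.abs(ty)<25)&(tx>-40)&(tx<120)
print('len',np.percentile(tx[g],[0.5,99.5]))
for x0 in range(-35,115,15):
    w=g&(tx>x0)&(tx<x0+15)
    if w.sum()>20: print(x0,np.round(np.percentile(ty[w],[1,99]),1),np.round(np.median(S[w,2]),1))
E
```

```text
1 964 [6.36195143e-03 2.49818147e+01] [19.67376244 28.89493965] 122.32346592012536
-1 1005 [ 8.37266137e-03 -2.46126389e+01] [-30.44820429 -20.79385461] 139.3727595996791
1 963 [-9.11698228e-04  2.48072001e+01] [20.29291805 29.40276068] 122.22202810546463
-1 1007 [ 1.29684467e-03 -2.47587812e+01] [-29.62320294 -20.31040625] 139.68550357420256
1 963 [-1.10310626e-03  2.47831134e+01] [20.29553323 29.39455408] 122.22317979049743
-1 1007 [ 1.10526905e-03 -2.47828758e+01] [-29.63711429 -20.31014048] 139.6870872461747
jig [ 624.04725611 -163.49785147] 14.633203518371735
len [-26.8170048  108.12505908]
-35 [-14.2  13.6] 245.0
-20 [-17.7  18. ] 245.4
-5 [-22.   24.4] 245.1
10 [-23.4  23.5] 245.1
25 [-16.3  16.7] 245.0
40 [-16.   16.9] 245.0
55 [-16.   17.2] 245.0
70 [-15.7  17.4] 244.7
85 [-15.3  17.6] 244.8
100 [-15.2  17.7] 244.5
```

```bash
python3 -m handwheel '[{"delta_pos":[0.85,0.49,0],"yaw":0.1188},{"delta_pos":[0.85,0.49,0],"yaw":0.1188},{"delta_pos":[0.85,0.49,0],"yaw":0.1188},{"delta_pos":[0.85,0.49,0],"yaw":0.1188},{"delta_pos":[0.85,0.49,0],"yaw":0.1188},{"delta_pos":[0.85,0.49,0],"yaw":0.1188},{"delta_pos":[0.85,0.49,0],"yaw":0.1188},{"delta_pos":[0.85,0.49,0],"yaw":0.1188}]'
python3 -m handwheel '[{"delta_pos":[0.85,0.49,0],"yaw":0.1188},{"delta_pos":[0.85,0.49,0],"yaw":0.1188},{"delta_pos":[0.85,0.49,0],"yaw":0.1188},{"delta_pos":[0.85,0.49,0],"yaw":0.1188},{"delta_pos":[0.85,0.49,0],"yaw":0.1188},{"delta_pos":[0.85,0.49,0],"yaw":0.1188},{"delta_pos":[0.85,0.49,0],"yaw":0.1188},{"delta_pos":[0.85,0.49,0],"yaw":0.1188},{"delta_pos":[0,0,0],"yaw":0},{"delta_pos":[0,0,0],"yaw":0}]'
python3 -m handwheel '[{"delta_pos":[0,0,-3],"yaw":0},{"delta_pos":[0,0,-3.5],"yaw":0},{"delta_pos":[0,0,-3.5],"yaw":0},{"delta_pos":[0,0,-3],"yaw":0},{"delta_pos":[0,0,-2],"yaw":0},{"delta_pos":[0,0,0],"yaw":0},{"delta_pos":[0,0,0],"yaw":0},{"delta_pos":[0,0,0],"yaw":0}]'
python3 - <<'E'
from fit import *
st=status.read_state();print(st['qpos'].round(2))
p=get_image('wrist');W=cloud(p,st);C=p['color'];np.savez('w4.npz',W=W,c=C)
tc=np.array(st['eef_pos'])[:2];z=st['eef_pos'][2];b=np.array([624.05,-163.5]);a=np.radians(14.63)
S,_=sel(W,C,(300,700,-320,-80),z+10,z+40,(100,256))
R2=np.array([[np.cos(a),np.sin(a)],[-np.sin(a),np.cos(a)]]);q=(S[:,:2]-b)@R2.T;t=(tc-b)@R2.T;print('tcp jig',t)
g=np.abs(q[:,1]-t[1])<22
for x0 in range(-230,-50,15):
    w=g&(q[:,0]>x0)&(q[:,0]<x0+15)
    if w.sum()>20: print(x0,np.round(np.percentile(q[w,1],[1,99]),1),np.round(np.median(S[w,2]),1))
print(np.percentile(q[g,0],[.5,99.5]))
E
```

```text
clock: 8.62
eef_pos: [474.2, -224.5, 224.3]
tool_rot: [3.141, -0.0, 2.466]
force: [0.9, -0.1, -2.6]
width: 33.0
gripper_force: 61.0
clock: 9.45
eef_pos: [541.5, -185.7, 224.0]
tool_rot: [3.141, -0.0, -2.876]
force: [0.4, 0.3, -2.9]
width: 32.5
gripper_force: 60.8
clock: 10.12
eef_pos: [542.3, -187.1, 75.6]
tool_rot: [-3.14, 0.001, -2.876]
force: [1.1, 0.4, -1.7]
width: 33.1
gripper_force: 60.9
[ 0.36  0.73 -0.12  1.86  0.16  0.55  1.97]
tcp jig [-85.09731647  -2.17439384]
-200 [-18.7  14.2] 96.1
-185 [-18.7  14.2] 96.4
-170 [-19.   14.1] 96.3
-155 [-19.  14.] 96.7
-140 [-18.9  14. ] 96.8
-125 [-19.1  13.9] 96.8
-110 [-23.8  19.4] 96.8
-95 [-21.3  15.7] 96.7
-80 [-18.8  14. ] 97.1
-65 [-16.1  11.1] 96.9
[-193.88433549  -58.89985623]
```

```bash
python3 -m handwheel '[{"delta_pos":[-0.06,0.23,0],"yaw":0},{"delta_pos":[0,0,-2],"yaw":0},{"delta_pos":[0,0,-1],"yaw":0},{"delta_pos":[0,0,-0.7],"yaw":0},{"delta_pos":[0,0,-0.5],"yaw":0},{"delta_pos":[0,0,-0.5],"yaw":0},{"delta_pos":[0,0,-0.3],"yaw":0},{"delta_pos":[0,0,0],"yaw":0},{"delta_pos":[0,0,0],"yaw":0}]'
```

```text
clock: 10.92
eef_pos: [541.0, -184.4, 24.5]
tool_rot: [-3.141, 0.0, -2.875]
force: [0.2, 0.4, -3.0]
width: 32.8
gripper_force: 60.9
```

```bash
python3 -m handwheel '[{"delta_pos":[0,0,-0.1],"yaw":0},{"delta_pos":[0,0,-0.05],"yaw":0},{"delta_pos":[0,0,0],"yaw":0}]'
python3 -m handwheel '[{"delta_pos":[0,0,0],"yaw":0},{"delta_pos":[0,0,0],"yaw":0},{"delta_pos":[0,0,0],"yaw":0},{"delta_pos":[0,0,0],"yaw":0},{"delta_pos":[0,0,0],"yaw":0},{"delta_pos":[0,0,0],"yaw":0},{"delta_pos":[0,0,0],"yaw":0}]' 1
python3 -m handwheel '[{"delta_pos":[0,0,2],"yaw":0},{"delta_pos":[0,0,3],"yaw":0},{"delta_pos":[0,0,3],"yaw":0},{"delta_pos":[0,0,2],"yaw":0},{"delta_pos":[0,0,0],"yaw":0},{"delta_pos":[0,0,0],"yaw":0}]'
cat > mj.py <<'E'
from fit import *
st=status.read_state();p=get_image('wrist');W=cloud(p,st);C=p['color'];save('wl',C)
b=np.array([624.05,-163.5]);a=np.radians(14.63)
R2=np.array([[np.cos(a),np.sin(a)],[-np.sin(a),np.cos(a)]]);print('tcp jig',(np.array(st['eef_pos'][:2])-b)@R2.T,st['eef_pos'][2])
def rep(zl,zh,n):
    S,_=sel(W,C,(300,700,-320,-80),zl,zh,(100,256));q=(S[:,:2]-b)@R2.T
    g=(np.abs(q[:,1])<32)&(q[:,0]<-32);print(n,np.percentile(q[g,0],[.5,99.5]))
    for x0 in range(-230,-30,20):
        w=g&(q[:,0]>x0)&(q[:,0]<x0+20)
        if w.sum()>20: print(x0,np.round(np.percentile(q[w,1],[1,99]),1),np.round(np.median(S[w,2]),1))
rep(36,52,'mount')
S,_=sel(W,C,(300,700,-320,-80),11,20,(100,256));q=(S[:,:2]-b)@R2.T
for s in (1,-1):
    w=(np.abs(q[:,1]*s-25)<7)&(q[:,0]<-32);print('rail',s,w.sum(),np.median(q[w,1]) if w.any() else 0)
E
python3 mj.py
```

```text
clock: 11.17
eef_pos: [541.3, -184.4, 24.0]
tool_rot: [-3.141, 0.001, -2.875]
force: [-0.7, 1.2, 5.7]
width: 32.9
gripper_force: 61.9
clock: 11.75
eef_pos: [540.8, -184.4, 22.7]
tool_rot: [3.142, -0.0, -2.875]
force: [0.1, -0.3, -0.5]
width: 85.4
gripper_force: 0.0
clock: 12.25
eef_pos: [541.6, -184.6, 124.0]
tool_rot: [-3.14, 0.002, -2.875]
force: [0.0, 1.2, -0.2]
width: 85.3
gripper_force: 0.0
tcp jig [-85.09004995   0.37563302] 123.98363873299495
mount [-193.98617111  -58.44402973]
-210 [-16.3  16.9] 44.9
-190 [-16.5  17. ] 45.2
-170 [-16.6  16.9] 45.2
-150 [-16.1  16.9] 45.4
-130 [-16.3  16.8] 45.3
-110 [-16.5  16.7] 45.0
-90 [-16.7  16.8] 45.1
-70 [-15.1  15.3] 45.1
rail 1 2091 24.58276677044054
rail -1 2133 -25.301467698123425
```

Step 1 is done: the mount is centred in the channel with its top at 45 and its nose at about −56. Next I'll take it by the heel.

```bash
python3 -m handwheel '[{"delta_pos":[-2.5,-0.65,0],"yaw":0},{"delta_pos":[-3.4,-0.9,0],"yaw":0},{"delta_pos":[-2.5,-0.66,0],"yaw":0},{"delta_pos":[-1.2,-0.3,0],"yaw":0},{"delta_pos":[0,0,-2.5],"yaw":0},{"delta_pos":[0,0,-3],"yaw":0},{"delta_pos":[0,0,-2.5],"yaw":0},{"delta_pos":[0,0,-1.5],"yaw":0},{"delta_pos":[0,0,-0.4],"yaw":0},{"delta_pos":[0,0,0],"yaw":0}]'
python3 -m handwheel '[{"delta_pos":[0,0,0],"yaw":0},{"delta_pos":[0,0,0],"yaw":0},{"delta_pos":[0,0,0],"yaw":0},{"delta_pos":[0,0,0],"yaw":0},{"delta_pos":[0,0,0],"yaw":0},{"delta_pos":[0,0,0],"yaw":0},{"delta_pos":[0,0,0],"yaw":0},{"delta_pos":[0,0,0],"yaw":0}]' -1
python3 mj.py
```

```text
clock: 13.13
eef_pos: [443.2, -208.6, 21.9]
tool_rot: [3.139, -0.004, -2.874]
force: [-0.7, -0.6, 0.1]
width: 85.3
gripper_force: 0.0
clock: 13.8
eef_pos: [445.4, -209.8, 24.9]
tool_rot: [-3.14, 0.001, -2.875]
force: [0.3, -0.4, 5.4]
width: 32.7
gripper_force: 60.1
tcp jig [-184.51148086    0.32450501] 24.88505828730717
mount [-196.26856928 -143.31402239]
-210 [-29.6  29.2] 44.3
-190 [-16.6  16.4] 45.1
-170 [-16.4  16.7] 45.1
-150 [-16.1  16.6] 45.3
rail 1 401 24.876274679136472
rail -1 401 -24.02777395885609
```

```bash
python3 -m handwheel '[{"delta_pos":[0.48,0.125,0.05],"yaw":0},{"delta_pos":[0.97,0.253,0],"yaw":0},{"delta_pos":[1.06,0.277,0],"yaw":0},{"delta_pos":[1.06,0.277,0],"yaw":0},{"delta_pos":[1.06,0.277,0],"yaw":0},{"delta_pos":[1.06,0.277,0],"yaw":0},{"delta_pos":[1.06,0.277,0],"yaw":0},{"delta_pos":[1.06,0.277,0],"yaw":0},{"delta_pos":[1.06,0.277,0],"yaw":0},{"delta_pos":[0.97,0.253,0],"yaw":0}]'
python3 -m handwheel '[{"delta_pos":[0.29,0.076,0],"yaw":0},{"delta_pos":[0.29,0.076,0],"yaw":0},{"delta_pos":[0.2,0.05,0],"yaw":0},{"delta_pos":[0,0,0],"yaw":0},{"delta_pos":[0,0,0],"yaw":0}]'
python3 mj.py
```

```text
clock: 14.68
eef_pos: [543.1, -184.0, 24.9]
tool_rot: [-3.141, -0.002, -2.875]
force: [-4.6, -1.2, 6.1]
width: 32.7
gripper_force: 60.2
clock: 15.1
eef_pos: [550.2, -182.1, 24.9]
tool_rot: [-3.142, -0.002, -2.875]
force: [-3.3, 0.0, 7.4]
width: 32.9
gripper_force: 60.6
tcp jig [-76.13913441   0.66317354] 24.928837056197793
mount [-87.89679068 -34.93044573]
-90 [-24.5  25.1] 44.8
-70 [-16.2  16.8] 45.2
-50 [-15.8  17.1] 45.2
rail 1 4430 24.477811959338197
rail -1 4475 -25.13896737608723
```

```bash
python3 -m handwheel '[{"delta_pos":[0.15,0.035,0],"yaw":0},{"delta_pos":[0.15,0.035,0],"yaw":0},{"delta_pos":[0,0,0],"yaw":0},{"delta_pos":[0,0,0],"yaw":0}]'
python3 -m handwheel '[{"delta_pos":[0.1,0.025,0],"yaw":0},{"delta_pos":[0.1,0.025,0],"yaw":0},{"delta_pos":[0,0,0],"yaw":0},{"delta_pos":[0,0,0],"yaw":0}]'
```

```text
clock: 15.48
eef_pos: [552.7, -181.6, 24.9]
tool_rot: [-3.142, -0.003, -2.875]
force: [-4.5, -1.0, 7.6]
width: 32.7
gripper_force: 60.8
clock: 15.82
eef_pos: [552.7, -181.6, 24.9]
tool_rot: [3.141, -0.006, -2.876]
force: [-8.5, -2.0, 11.2]
width: 32.8
gripper_force: 61.2
```

```bash
python3 -m handwheel '[{"delta_pos":[0.15,0.04,0],"yaw":0},{"delta_pos":[0,0,0],"yaw":0},{"delta_pos":[0,0,0],"yaw":0},{"delta_pos":[0,0,0],"yaw":0}]'
python3 mj.py
```

```text
clock: 16.15
eef_pos: [552.7, -181.6, 24.9]
tool_rot: [3.141, -0.009, -2.876]
force: [-11.0, -2.0, 13.6]
width: 32.8
gripper_force: 61.6
tcp jig [-73.588487     0.47534919] 24.91429779595876
mount [-85.16449608 -32.93146152]
-90 [-24.8  24.9] 44.8
-70 [-16.4  16.6] 45.1
-50 [-16.1  16.7] 45.2
rail 1 4553 24.510099856708294
rail -1 4577 -25.122542486955588
```

```bash
python3 -m handwheel '[{"delta_pos":[-0.25,-0.065,0],"yaw":0},{"delta_pos":[0,0,0],"yaw":0},{"delta_pos":[0,0,0],"yaw":0}]'
python3 -m handwheel '[{"delta_pos":[0,0,0],"yaw":0},{"delta_pos":[0,0,0],"yaw":0},{"delta_pos":[0,0,0],"yaw":0},{"delta_pos":[0,0,0],"yaw":0},{"delta_pos":[0,0,0],"yaw":0},{"delta_pos":[0,0,0],"yaw":0}]' 1
python3 -m handwheel '[{"delta_pos":[-0.5,-0.13,2],"yaw":0},{"delta_pos":[-0.5,-0.13,4],"yaw":0},{"delta_pos":[0,0,4],"yaw":0},{"delta_pos":[0,0,4],"yaw":0},{"delta_pos":[0,0,2],"yaw":0},{"delta_pos":[0,0,0],"yaw":0},{"delta_pos":[0,0,0],"yaw":0}]'
python3 mj.py
python3 - <<'E'
from fit import *
st=status.read_state();p=get_image('wrist');W=cloud(p,st);C=p['color'];print(st['eef_pos'],st['qpos'].round(2))
P,_=sel(W,C,(560,700,-260,-80),84,125);print('knob',rect(P),len(P))
P,_=sel(W,C,(560,700,-260,-80),60,72);print('bridge',rect(P),len(P))
E
```

```text
clock: 16.45
eef_pos: [552.7, -181.6, 24.9]
tool_rot: [3.141, -0.004, -2.876]
force: [-6.4, -1.7, 9.7]
width: 32.6
gripper_force: 60.9
clock: 16.95
eef_pos: [555.3, -180.6, 24.2]
tool_rot: [3.141, 0.0, -2.874]
force: [0.2, 0.2, 0.5]
width: 85.7
gripper_force: 0.0
clock: 17.53
eef_pos: [545.8, -183.6, 185.6]
tool_rot: [-3.14, 0.003, -2.875]
force: [-0.7, -0.6, -0.7]
width: 85.6
gripper_force: 0.0
tcp jig [-80.77511419   0.35120862] 185.61787971472864
mount [-84.68528248 -32.26299841]
-90 [-16.9  16.3] 44.8
-70 [-15.9  16.8] 45.0
-50 [-16.   16.4] 45.1
rail 1 1441 24.58855664737918
rail -1 1438 -25.284677794616496
[ 544.69075029 -183.31400716  184.10672229] [ 0.37  0.58 -0.15  1.78  0.11  0.79  2.  ]
knob (array([ 623.9, -163.9]), 52.1, 17.8, 53.8) 1640
bridge (array([ 624.5, -164. ]), 61.3, 96.5, 14.2) 3609
```

The knob bar is at 53.8° with its centre at (623.9,−163.8). I'll turn the tool onto it.

```bash
python3 -m handwheel '[{"delta_pos":[0.79,0.2,0],"yaw":-0.117},{"delta_pos":[0.79,0.2,0],"yaw":-0.117},{"delta_pos":[0.79,0.2,0],"yaw":-0.117},{"delta_pos":[0.79,0.2,0],"yaw":-0.117},{"delta_pos":[0.79,0.2,0],"yaw":-0.117},{"delta_pos":[0.79,0.2,0],"yaw":-0.117},{"delta_pos":[0.79,0.2,0],"yaw":-0.117},{"delta_pos":[0.79,0.2,0],"yaw":-0.117},{"delta_pos":[0.79,0.2,0],"yaw":-0.117},{"delta_pos":[0.79,0.2,0],"yaw":-0.117}]'
python3 -m handwheel '[{"delta_pos":[0,0,0],"yaw":-0.117},{"delta_pos":[0,0,0],"yaw":-0.117},{"delta_pos":[0,0,0],"yaw":-0.117},{"delta_pos":[0,0,0],"yaw":-0.117},{"delta_pos":[0,0,0],"yaw":-0.117},{"delta_pos":[0,0,0],"yaw":-0.117},{"delta_pos":[0,0,0],"yaw":-0.117},{"delta_pos":[0,0,0],"yaw":-0.117},{"delta_pos":[0,0,0],"yaw":-0.117},{"delta_pos":[0,0,0],"yaw":-0.117}]'
python3 -m handwheel '[{"delta_pos":[0,0,0],"yaw":-0.117},{"delta_pos":[0,0,0],"yaw":0},{"delta_pos":[0,0,0],"yaw":0},{"delta_pos":[0,0,0],"yaw":0},{"delta_pos":[0,0,0],"yaw":0}]'
python3 - <<'E'
from fit import *
st=status.read_state();p=get_image('wrist');W=cloud(p,st);C=p['color'];print(st['eef_pos'],st['tool_rot'],st['qpos'].round(2))
P,_=sel(W,C,(560,700,-260,-80),84,125);print('knob',rect(P),len(P))
E
```

```text
clock: 18.47
eef_pos: [623.2, -162.9, 181.9]
tool_rot: [-3.139, -0.003, 2.233]
force: [-0.4, 0.2, 0.6]
width: 85.2
gripper_force: 0.0
clock: 19.3
eef_pos: [622.8, -163.0, 182.0]
tool_rot: [-3.138, 0.002, 1.063]
force: [1.2, -0.2, 0.2]
width: 85.5
gripper_force: 0.0
clock: 19.72
eef_pos: [623.8, -163.3, 183.7]
tool_rot: [-3.141, 0.0, 0.954]
force: [0.7, -0.5, -0.3]
width: 85.2
gripper_force: 0.0
[ 623.75127547 -163.29850785  183.69000107] [-3.14063450e+00  4.38000445e-04  9.53509989e-01] [-0.1   0.73  0.55  1.59 -0.44  0.95 -0.02]
knob (array([ 625.4, -162.8]), 51.5, 17.9, 54.7) 1530
```

```bash
python3 -m handwheel '[{"delta_pos":[0.05,0,-2.5],"yaw":0},{"delta_pos":[0,0,-3],"yaw":0},{"delta_pos":[0,0,-2],"yaw":0},{"delta_pos":[0,0,-1.2],"yaw":0},{"delta_pos":[0,0,-0.8],"yaw":0},{"delta_pos":[0,0,0],"yaw":0},{"delta_pos":[0,0,0],"yaw":0}]'
python3 -m handwheel '[{"delta_pos":[0,0,0],"yaw":0},{"delta_pos":[0,0,0],"yaw":0},{"delta_pos":[0,0,0],"yaw":0},{"delta_pos":[0,0,0],"yaw":0},{"delta_pos":[0,0,0],"yaw":0},{"delta_pos":[0,0,0],"yaw":0},{"delta_pos":[0,0,0],"yaw":0},{"delta_pos":[0,0,0],"yaw":0},{"delta_pos":[0,0,0],"yaw":0},{"delta_pos":[0,0,0],"yaw":0}]' -1
```

```text
clock: 20.35
eef_pos: [625.0, -163.8, 89.9]
tool_rot: [3.141, -0.0, 0.952]
force: [0.5, 0.5, 0.8]
width: 85.4
gripper_force: 0.0
clock: 21.18
eef_pos: [625.0, -163.5, 89.9]
tool_rot: [3.141, -0.0, 0.952]
force: [-0.2, 0.4, 4.5]
width: 17.3
gripper_force: 60.2
```

Gripped, width 17.3. Next, the clockwise turn (yaw decreasing), about 1.4 rad.

```bash
python3 -m handwheel '[{"delta_pos":[0,0,0],"yaw":-0.1},{"delta_pos":[0,0,0],"yaw":-0.1},{"delta_pos":[0,0,0],"yaw":-0.1},{"delta_pos":[0,0,0],"yaw":-0.1},{"delta_pos":[0,0,0],"yaw":-0.1},{"delta_pos":[0,0,0],"yaw":-0.1},{"delta_pos":[0,0,0],"yaw":-0.1},{"delta_pos":[0,0,0],"yaw":-0.1},{"delta_pos":[0,0,0],"yaw":-0.1},{"delta_pos":[0,0,0],"yaw":-0.1}]'
python3 -m handwheel '[{"delta_pos":[0,0,0],"yaw":-0.1},{"delta_pos":[0,0,0],"yaw":-0.1},{"delta_pos":[0,0,0],"yaw":-0.1},{"delta_pos":[0,0,0],"yaw":-0.09},{"delta_pos":[0,0,0],"yaw":0},{"delta_pos":[0,0,0],"yaw":0},{"delta_pos":[0,0,0],"yaw":0}]'
```

```text
clock: 22.02
eef_pos: [624.9, -163.3, 89.9]
tool_rot: [-3.141, -0.001, -0.054]
force: [-0.6, 0.7, 5.7]
width: 16.9
gripper_force: 60.3
clock: 22.6
eef_pos: [625.0, -163.1, 89.9]
tool_rot: [-3.141, -0.001, -0.438]
force: [-0.4, 1.0, 6.9]
width: 16.6
gripper_force: 60.4
```

```bash
python3 -m handwheel '[{"delta_pos":[0,0,0],"yaw":0},{"delta_pos":[0,0,0],"yaw":0},{"delta_pos":[0,0,0],"yaw":0},{"delta_pos":[0,0,0],"yaw":0},{"delta_pos":[0,0,0],"yaw":0},{"delta_pos":[0,0,0],"yaw":0},{"delta_pos":[0,0,0],"yaw":0}]' 1
python3 -m handwheel '[{"delta_pos":[0,0,2],"yaw":0},{"delta_pos":[0,0,3],"yaw":0},{"delta_pos":[0,0,3],"yaw":0},{"delta_pos":[0,0,2],"yaw":0},{"delta_pos":[0,0,0],"yaw":0},{"delta_pos":[0,0,0],"yaw":0},{"delta_pos":[0,0,0],"yaw":0}]'
python3 mj.py
python3 - <<'E'
from fit import *
for n in ['wrist','scene']:
    st=status.read_state();p=get_image(n);W=cloud(p,st);C=p['color']
    P,_=sel(W,C,(560,700,-260,-80),84,118);print(n,'knob',rect(P),len(P))
    if n=='scene': save('scend',cv2.resize(C[120:320,200:500],None,fx=2.6,fy=2.6))
E
```

```text
clock: 23.18
eef_pos: [624.5, -163.4, 89.2]
tool_rot: [3.141, 0.0, -0.438]
force: [0.2, -0.6, 0.3]
width: 85.3
gripper_force: 0.0
clock: 23.77
eef_pos: [624.1, -162.8, 188.5]
tool_rot: [-3.141, 0.001, -0.438]
force: [0.2, 0.5, -0.2]
width: 85.3
gripper_force: 0.0
tcp jig [0.2701199  0.70190752] 188.4940499588421
mount [-82.81655708 -34.72740332]
-90 [-16.8  16.5] 45.0
-70 [-16.7  16.6] 45.2
-50 [-16.6  16.6] 45.2
rail 1 738 25.18808209212912
rail -1 655 -25.49861126432877
wrist knob (array([ 626. , -163.8]), 18.0, 51.3, 67.2) 1463
scene knob (array([ 627.8, -160.9]), 25.7, 53.2, 56.9) 194
```

View pics/wl.png

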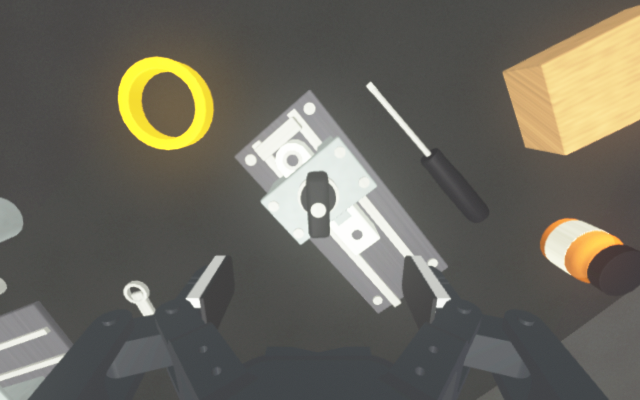

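The final view shows the nose against the stop at px (292,155), the heel at (357,235), and the knob bar at (318,203) turned to −23°. That is 1.35 rad clockwise, the clicked seat. The bystanders in view look in place and the gripper is clear of everything.

```bash
python3 -c "
from cell import ctrl;print(ctrl.finish_job())"
```

```text
the job is handed in; nothing more can be done
None
```

I handed the job in at about 24 s: the mount measured fully home against the end stop and the knob at about 1.35 rad, in its clicked seat; the hand-in call returned no verdict.

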